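# Pin the lifting handle and open the die set

## Robot

A 7-joint arm with a two-finger parallel gripper is mounted at the origin on a cart in front of the work surface, level with it; the furniture and walls round the work are solid. World frame = base frame: x ahead of the robot, y to its left, z up, the work surface at z = 0. Lengths are in m, angles in rad, forces in N, time in s.
With the tool pointing down it reaches from about 0.425 to 0.875 m from the base axis. Payload 4.7 kg.
Tool frame: the origin (TCP) lies between the finger pads; the fingertips stand 14 mm ahead of it and the grasp point (between the pads) lies 5 mm behind it; z points along the fingers, y is the line along which they close (so a half turn about z gives the same grasp; the last joint's range is limited). The gripper opens to 87 mm and grips with 3 to 60 N. Pads are 19 mm wide; open, the fingers measure 117 mm over their backs; the gripper's body (75 mm by 190 mm) begins 51 mm behind the grasp point.
Start: joints at [1.32, 0.321, -0.07, 1.45, 0.023, 1.371, -0.057], TCP at [0.17, -0.627, 0.237] pointing down, gripper open.
Joint ranges: [-2.86, 2.86], [-0.3, 2.09], [-1.38, 1.24], [0.06, 2.45], [-1.56, 4.7], [0.09, 2.05], [-2.69, 2.69]. Speed limits (rad/s): [2.57, 2.57, 3.14, 3.14, 3.14, 3.14, 3.14].

## Interface

Orientations are given as a rotation vector (axis times angle).
In Python, from bench import ctrl gives the robot as it stands.
- The arm moves only by the tool step_arm, never from a script. Its argument "commands" is a list of rows, each an object with "travel": the shift along the tool's x, y, z in m, a list of three; "turn": the turn, a rotation vector about the tool's x, y, z in degrees, a list of three. A call has 1 to 5 rows; each row is the pose to reach, as a shift and turn from the pose commanded when the call began, along the tool's axes at that moment; what a row does not reach only later rows make up. A row lasts 1/10 s, in which the tool goes at most 50 mm and 8.59 degrees, less where a joint would pass 70% of its speed; a pose out of reach is approached as far as the arm can. A call with a gripper value outside its range is refused whole. "gripper" is the opening, from 0 (shut) to 1 (fully open), set as the call begins (left out, the last holds). The fingers move at their own pace and stop on an object; "force" is the grip in N (left out, the last holds). Time passes only in rows, so rows that repeat a pose let the fingers close. It gives the time, the measured TCP pose, the force, the opening and the grip force at its end, in the units of the state.
- ctrl.get_state(): the state, without advancing time (a new reading comes with each control period).
- ctrl.get_image(name): name is "scene" or "top" or "wrist"; returns the picture (400x640x3 uint8, red, green, blue); there is no depth.
- ctrl.camera_model(name): a dict with "fx", "fy", "cx", "cy" (pixels), "k1" (the pictures are not rectified: a ray, as slopes to the right and down, at radius r is drawn at 1 + k1 r^2 times it, then the intrinsics apply), "R" (3x3) and "t" (3): a world point X has camera coordinates R X + t; the wrist camera has in their place "T_tool_cam" (4x4, takes a point from camera to tool coordinates, whose origin is the TCP and whose axes are the flange's). Camera axes: x right, y down, z forward; pixel columns grow to the right and rows downward; lengths in m; the calibration is good to about 2 mm. A picture is of the moment at which its call begins: read the wrist's pose just before it. camera_model takes no time and is no camera call.
- ctrl.close_job(): hands the job in; it is judged then, once.
The state is a dict: "time": time; "joint_positions": joint angles; "qd": joint speeds; "joint_torque": joint torques, N m; "position": TCP position; "tool_rot": TCP orientation; "ft_force": force on the tool from outside, world axes, zero at the start; "torque": the same for the moment, N m; "grip_width": opening from 0.0 (shut) to 1.0 (fully open); "grip_force": force on a finger pad.
Only numpy, scipy, OpenCV 4.12 (cv2) and the standard library are available. Lean on these libraries where they do the work, as an engineer would, in place of code of your own. Each camera call takes 0.05 s, during which the arm holds its last target. There are 200 camera calls.

## Task

The small two-post die set on the bench has to be opened. Its forked lifting handle already stands over the lug of the upper half: push the bent lock pin through both cheeks and the lug until its whole tapered nose stands out on the far side, then take the handle by its grip and lift the upper half straight up off the guide posts. Finish holding it by the handle, level and still, about 8 cm above where it rested and over the lower half; do not put it down, and leave the punch, the dividers and the steel ring beside it where they lie.

Things in the scene. Friction and masses are not known exactly. Their poses are not given: they have to be found in the camera images.
- lower_die: Lower half of the die set, bolted down. Aluminium shoe 100 (x) x 180 (y) x 22 mm, two guide posts 12 mm thick at y = +-55 mm, tops 67 mm over the bench. Origin: centre of the underside, on the bench. z up, y along the line of posts, x away from the robot (within 0.3 rad). Keep clear of the orange shear to its right: bed 0.15 m high up to world y = -0.25 (x 0.44 to 0.52), head 0.27 m, lever higher.
- upper_die: Upper half, loose, 0.5 kg, on the die plate, posts in its brass-bushed holes (1 mm play). Origin: centre of the underside of its 56 x 50 mm punch plate, 34 mm over the bench at the start; axes as lower half. In its z: shoe 70 (x) x 150 (y) mm from 10 to 26; drilled lug 14 thick (x), 24 wide (y) from 26 to 62. Posts stick up 7 mm above the shoe. Strips 6 mm high at y = +-16.5 mm locate the handle.
- lug_bore (a point): Centre of the lug's cross bore: 13 mm wide, 14 mm long, along the upper half's x, 50 mm above its origin (84 mm over the bench at the start).
- handle: Dark steel forked handle, loose, 0.16 kg, standing on the upper shoe astride the lug (play 2 mm along x, 1 mm along y). Origin: between its feet, 60 mm over the bench at the start; x along the bores, z up. Two cheeks 8 mm thick (x = 9 to 17 and -9 to -17 mm), 24 mm wide (y); solid grip on top 44 (x) x 24 (y) mm, z = 41 to 63. Flat sides: grasp across y. Pinned, the upper half hangs level.
- handle_bore (a point): Midway between the two bores of the handle's cheeks (13 mm wide with 2 mm chamfered outer mouths, along the handle's x), 24 mm above the handle's origin; lies on the lug's bore while the handle stands on the shoe. The pin may be pushed in from either side.
- handle_grip (a point): Middle of the handle's grip, 52 mm above the handle's origin (112 mm over the bench at the start): the place to grasp, 24 mm wide across y, straight above the centre of mass.
- lock_pin: L-shaped lock pin of 10 mm steel bar, 0.08 kg, flat on the bench left or right of the die set, nose away from the robot (within 0.6 rad). Origin: on the underside, below the place to grasp, near its mass centre; middle line at z = 5 mm, z up. x along the bar to the nose: taper from 58 mm to 68 mm (5 mm thick at the end). Straight back to x = -20, then bent: leg along +y at x = -27, to y = 41 mm.
- pin_nose (a point): The nose end of the pin, on its middle line (x = 68 mm, z = 5 mm).
- pin_mid (a point): Point on the pin's middle line 50 mm behind the nose end (body x = 18 mm). The whole taper is out of the far cheek when this point is within 23 mm of the middle of the bores. The bent leg may swing down once the pin is let go.
- black_punch: Black steel punch 13 x 95 x 13 mm lying on the bench on the other side of the die set: straight, not bent. Not the pin; leave it alone. Origin under its centre.
- dividers: Steel dividers (two pointed legs), 40 x 181 x 12 mm, lying to the right behind the die set; leave them alone. Origin under the centre.
- die_ring: Steel ring 56 mm wide, 18 mm high, lying behind the die set; leave it alone. Origin under its centre.
Mind the look-alikes: they are no part of the job. Of the things that look like the handle, the smaller one is meant. Of the things that look like the lock_pin, take the one that is farthest from the robot's base at the start.

How it is judged:
On the way:
1. the pin is through both cheeks and the lug, its whole taper out on the far side, while the upper half still rests on the lower (distance between pin_mid and handle_bore below 0.024 m and distance between pin_mid and lug_bore below 0.024 m and angle between the x axis of lock_pin and the x axis of handle, either way round below 0.17 rad and angle between the x axis of lock_pin and the x axis of upper_die, either way round below 0.17 rad and distance between handle_bore and lug_bore below 0.006 m and height (world z) of upper_die below 0.038 m), for 0.2 s.
At the end, for the whole second after the job is handed in: Gripped by the handle alone (over 3 N), pin through handle and lug with its whole taper out, the upper half hangs 60 to 130 mm above its rest, within 30 mm of straight over the lower half, touching neither it nor the fingers, tilted under 0.09 rad (handle 0.12), slower than 20 mm/s and 0.2 rad/s (distance between pin_mid and handle_bore below 0.024 m and distance between pin_mid and lug_bore below 0.024 m and angle between the x axis of lock_pin and the x axis of handle, either way round below 0.17 rad and angle between the x axis of lock_pin and the x axis of upper_die, either way round below 0.17 rad and distance between handle_bore and lug_bore below 0.006 m and height (world z) of upper_die between 0.094 and 0.164 m and horizontal distance between upper_die and lower_die below 0.03 m and angle between upper_die's own z axis and vertical below 0.09 rad and angle between handle's own z axis and vertical below 0.12 rad and linear speed of upper_die below 0.02 m/s and angular speed of upper_die below 0.2 rad/s and contact force between the fingers and handle above 3 N and contact force between each of the fingers, the arm and upper_die below 0.5 N and contact force between upper_die and lower_die below 0.1 N); the arm keeps its last pose, push and grip.
It fails at once if the black punch is pushed more than 25 mm from its place (distance of black_punch from where it was at the start of the episode above 0.025 m).
It fails at once if the dividers is pushed more than 25 mm from its place (distance of dividers from where it was at the start of the episode above 0.025 m).
It fails at once if the die ring is pushed more than 25 mm from its place (distance of die_ring from where it was at the start of the episode above 0.025 m).
It also fails if it takes over 61 s, if anything falls off the work surface, if the arm or the gripper's body presses on something with over 40 N, if the wrist force passes 120 N, or if a joint passes its speed limit or range.

## Working session

There is one attempt and no reset: what is moved stays moved. The work goes in short steps, Python scripts to look and compute and a tool call to move; the robot and the scene stay as the last step left them, time stands still between calls to the robot, and variables do not carry over. Pictures are saved under pics/ and viewed, at most 10 in all, crops included, and the job is handed in when it is done.

Besides the shell and the picture viewer there is one more tool, called as name(argument=value, ...) on one line, values as JSON. step_arm: Moves the arm, as the interface text tells. Its arguments: {"type":"object","properties":{"commands":{"type":"array"},"gripper":{"type":"number"},"force":{"type":"number"}},"required":["commands"]}

```bash
mkdir -p pics; python3 - <<'E'
from bench import ctrl
import cv2,numpy as np
s=ctrl.get_state();print({k:np.round(v,3).tolist() for k,v in s.items()})
for n in("scene","top"):
    cv2.imwrite(f"pics/{n}0.png",ctrl.get_image(n)[:,:,::-1])
    print(n,ctrl.camera_model(n))
print(ctrl.camera_model("wrist"))
E
```

```text
{'time': 0.0, 'joint_positions': [1.32, 0.322, -0.07, 1.452, 0.023, 1.371, -0.057], 'qd': [0.002, -0.003, -0.0, -0.0, -0.001, -0.0, 0.0], 'joint_torque': [-0.0, -49.129, -0.404, -31.253, -0.064, 0.044, 0.0], 'position': [0.17, -0.627, 0.235], 'tool_rot': [-3.112, -0.415, 0.001], 'ft_force': [0.102, -0.196, -0.515], 'torque': [0.04, 0.025, 0.048], 'grip_force': 0.0, 'grip_width': 1.0}
scene {'fx': 440.47581034612307, 'fy': 440.47581034612307, 'cx': 319.52180339691864, 'cy': 198.6413456075403, 'k1': -0.011977437283303043, 'R': array([[ 0.88200354, -0.47085292,  0.01916462],
       [-0.21418541, -0.43677426, -0.87370067],
       [ 0.41975512,  0.7665023 , -0.48608627]]), 't': array([-0.56731021,  0.23516097,  0.94747993])}
top {'fx': 480.1315594977111, 'fy': 480.1315594977111, 'cx': 317.5924082567174, 'cy': 195.25289136897473, 'k1': 0.01488831558311218, 'R': array([[-0.03713339, -0.99930691, -0.00261123],
       [-0.97869555,  0.03689525, -0.20197464],
       [ 0.20193099, -0.00494441, -0.97938727]]), 't': array([0.03424437, 0.63844271, 1.18062003])}
{'fx': 331.2522494297916, 'fy': 331.2522494297916, 'cx': 317.315637206802, 'cy': 199.25853505399056, 'k1': 0.023910669228781312, 'T_tool_cam': array([[ 9.96279515e-04, -9.68870359e-01, -2.47566629e-01,
         6.81868574e-02],
       [ 9.99999171e-01,  1.16712515e-03, -5.43345762e-04,
        -1.28968861e-03],
       [ 8.15372843e-04, -2.47565882e-01,  9.68870718e-01,
        -1.48745423e-01],
       [ 0.00000000e+00,  0.00000000e+00,  0.00000000e+00,
         1.00000000e+00]])}
```

View pics/top0.png

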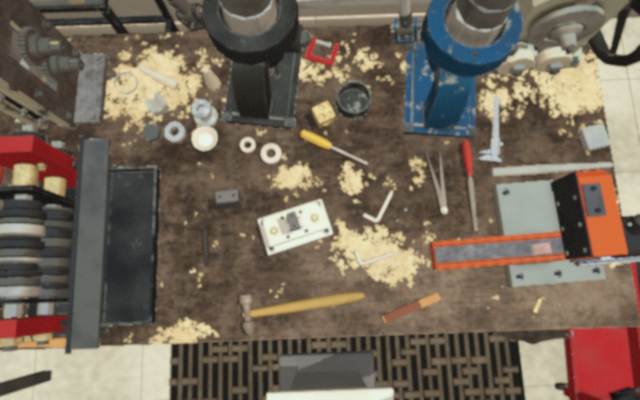

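View pics/scene0.png

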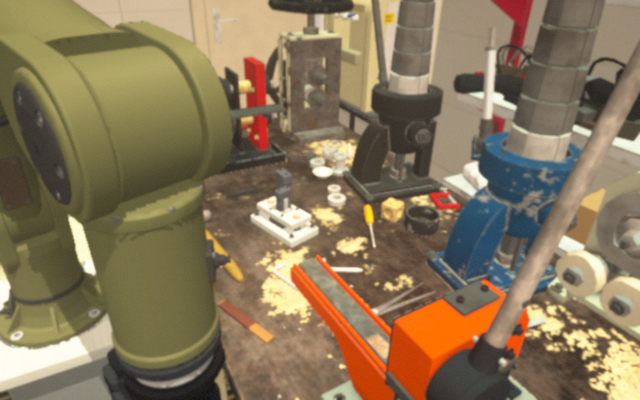

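```bash
cat > h.py <<'E'
import numpy as np,cv2
from bench import ctrl
from scipy.spatial.transform import Rotation as Ro
def tool(s): return Ro.from_rotvec(s["tool_rot"]).as_matrix(),np.array(s["position"])
def cam(n,s=None):
    m=ctrl.camera_model(n)
    if n!="wrist": return m,m["R"],m["t"]
    A,p=tool(s);T=m["T_tool_cam"];R=(A@T[:3,:3]).T
    return m,R,-R@(A@T[:3,3]+p)
def w2p(c,X):
    m,R,t=c;q=R@np.array(X)+t;q=q[:2]/q[2];q=q*(1+m["k1"]*(q@q));return np.array([m["fx"]*q[0]+m["cx"],m["fy"]*q[1]+m["cy"]])
def p2w(c,px,z):
    m,R,t=c;d=np.array([(px[0]-m["cx"])/m["fx"],(px[1]-m["cy"])/m["fy"]]);u=d.copy()
    for _ in range(9):u=d/(1+m["k1"]*(u@u))
    r=R.T@np.array([u[0],u[1],1]);o=-R.T@t
    return o+r*(z-o[2])/r[2]
E
python3 - <<'E'
from h import *
I=cv2.imread("pics/top0.png")[150:290,190:460]
cv2.imwrite("pics/c.png",cv2.resize(I[:,:200+0] if 0 else I,None,fx=2.9,fy=2.9,interpolation=cv2.INTER_CUBIC))
c=cam("top")
for p,z in [((391,192),.005),((376,221),.005),((365,215),.005),((396,254),.005),((292,222),.123),((445,212),.0)]:print(p,p2w(c,p,z))
E
```

```text
(391, 192) [ 0.65319549 -0.19015321  0.005     ]
(376, 221) [ 0.57506033 -0.14442015  0.005     ]
(365, 215) [ 0.59249258 -0.11578773  0.005     ]
(396, 254) [ 0.48482532 -0.19191953  0.005     ]
(292, 222) [0.56301851 0.07561277 0.123     ]
(445, 212) [ 0.59342331 -0.33317944  0.        ]
```

View pics/c.png

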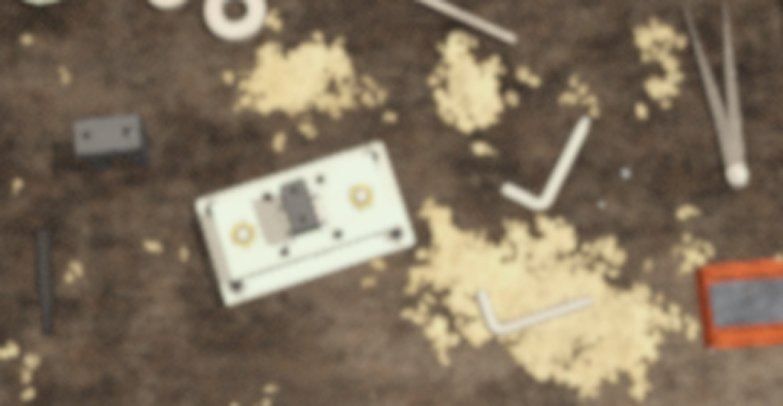

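```bash
cat >> h.py <<'E'
def go(pos,yaw):
    s=ctrl.get_state();A,p=tool(s)
    x=[np.cos(yaw),np.sin(yaw),0];z=[0,0,-1];B=np.c_[x,np.cross(z,x),z]
    print("travel",np.round(A.T@(np.array(pos)-p),4),"turn",np.round(np.degrees(Ro.from_matrix(A.T@B).as_rotvec()),1),"at",np.round(p,4),"yaw",np.arctan2(A[1,0],A[0,0]).round(3),"t",s["time"])
E
python3 -c "
from h import *
go([.35,-.35,.32],-.1);go([.55,-.05,.3],-.1)"
```

```text
travel [ 0.2462 -0.2202 -0.0841] turn [-0.1  0.  20.9] at [ 0.17   -0.6269  0.2356] yaw 0.265 t 0.1
travel [ 0.5178 -0.4574 -0.0637] turn [-0.1  0.  20.9] at [ 0.17   -0.6269  0.2356] yaw 0.265 t 0.1
```

step_arm(commands=[{"travel": [0.246, -0.22, -0.084], "turn": [0, 0, 20.9]}, {"travel": [0.246, -0.22, -0.084], "turn": [0, 0, 20.9]}, {"travel": [0.246, -0.22, -0.084], "turn": [0, 0, 20.9]}, {"travel": [0.246, -0.22, -0.084], "turn": [0, 0, 20.9]}, {"travel": [0.246, -0.22, -0.084], "turn": [0, 0, 20.9]}])

```text
time: 0.6
position: [0.3028, -0.4222, 0.2983]
tool_rot: [-3.137, 0.157, 0.001]
ft_force: [0.5, -0.3, -0.6]
grip_width: 1.002
grip_force: 0.0
```

```bash
python3 -c "
from h import *
go([.55,-.05,.3],-.1)"
```

```text
travel [ 0.2088 -0.395  -0.0017] turn [-0.  0. -0.] at [ 0.3028 -0.4222  0.2983] yaw -0.1 t 0.6
```

step_arm(commands=[{"travel": [0.209, -0.395, 0], "turn": [0, 0, 0]}, {"travel": [0.209, -0.395, 0], "turn": [0, 0, 0]}, {"travel": [0.209, -0.395, 0], "turn": [0, 0, 0]}, {"travel": [0.209, -0.395, 0], "turn": [0, 0, 0]}, {"travel": [0.209, -0.395, 0], "turn": [0, 0, 0]}])

```text
time: 1.1
position: [0.441, -0.2141, 0.298]
tool_rot: [3.137, -0.157, -0.0]
ft_force: [0.8, 0.4, 0.1]
grip_width: 1.004
grip_force: 0.0
```

```bash
python3 -c "
from h import *
go([.55,-.05,.3],-.1)"
```

```text
travel [ 0.092  -0.1742 -0.002 ] turn [ 0.  0. -0.] at [ 0.441  -0.2141  0.298 ] yaw -0.1 t 1.1
```

step_arm(commands=[{"travel": [0.092, -0.174, 0], "turn": [0, 0, 0]}, {"travel": [0.092, -0.174, 0], "turn": [0, 0, 0]}, {"travel": [0.092, -0.174, 0], "turn": [0, 0, 0]}, {"travel": [0.092, -0.174, 0], "turn": [0, 0, 0]}, {"travel": [0.092, -0.174, 0], "turn": [0, 0, 0]}])

```text
time: 1.6
position: [0.5513, -0.0438, 0.2978]
tool_rot: [-3.133, 0.138, -0.001]
ft_force: [-0.6, 0.2, 0.2]
grip_width: 0.999
grip_force: 0.0
```

```bash
cat >> h.py <<'E'
def snap(f):
    s=ctrl.get_state();I=ctrl.get_image("wrist");cv2.imwrite(f"pics/{f}.png",I[:,:,::-1]);np.save(f"pics/{f}.npy",np.r_[s["tool_rot"],s["position"]])
def lcam(f):
    v=np.load(f"pics/{f}.npy");return cam("wrist",dict(tool_rot=v[:3],position=v[3:]))
def crop(f,x0,y0,w,h,k,o): cv2.imwrite(f"pics/{o}.png",cv2.resize(cv2.imread(f"pics/{f}.png")[y0:y0+h,x0:x0+w],None,fx=k,fy=k,interpolation=cv2.INTER_CUBIC))
E
python3 -c "
from h import *
snap('w1');c=lcam('w1')
print(w2p(c,[.563,.0756,.12]),w2p(c,[.653,-.19,0]),w2p(c,[.575,-.144,0]))"
```

```text
[200.40088299 182.58716984] [428.3478019   76.11991489] [393.39738413 141.85309215]
```

View pics/w1.png

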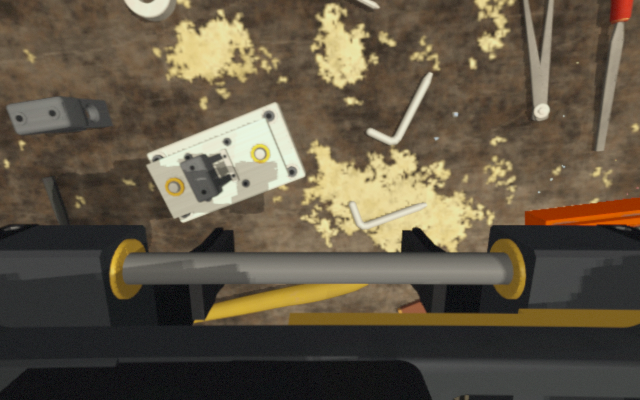

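```bash
python3 -c "
from h import *
c=lcam('w1')
n,k,l=[p2w(c,p,.005) for p in((430,75),(394,140),(369,131))]
print(n,k,l,np.linalg.norm(n-k));d=(n-k)/np.linalg.norm(n-k);yaw=np.arctan2(d[1],d[0]);print(yaw, n-.068*d)
a,b=[p2w(c,p,.067) for p in((174,187),(260,153))];print('posts',a,b,(a+b)/2,np.linalg.norm(a-b),np.arctan2(*(b-a)[[0,1]]*[1,-1]))
o=n-.068*d
go([o[0],o[1],.1],yaw)
crop('w1',130,90,190,140,4.2,'w1c')"
```

```text
[ 0.65373846 -0.19045545  0.005     ] [ 0.57782143 -0.14378818  0.005     ] [ 0.59227061 -0.11174863  0.005     ] 0.08911358327102833
-0.5511684875381547 [ 0.59580837 -0.154845    0.005     ]
posts [0.55137359 0.1273455  0.067     ] [0.58218886 0.02212243 0.067     ] [0.56678122 0.07473396 0.067     ] 0.10964248676616421 0.28489036673597884
travel [0.0556 0.1028 0.1973] turn [-0.1  0.1 26.3] at [ 0.5501 -0.0478  0.2976] yaw -0.092 t 1.65
```

View pics/w1c.png

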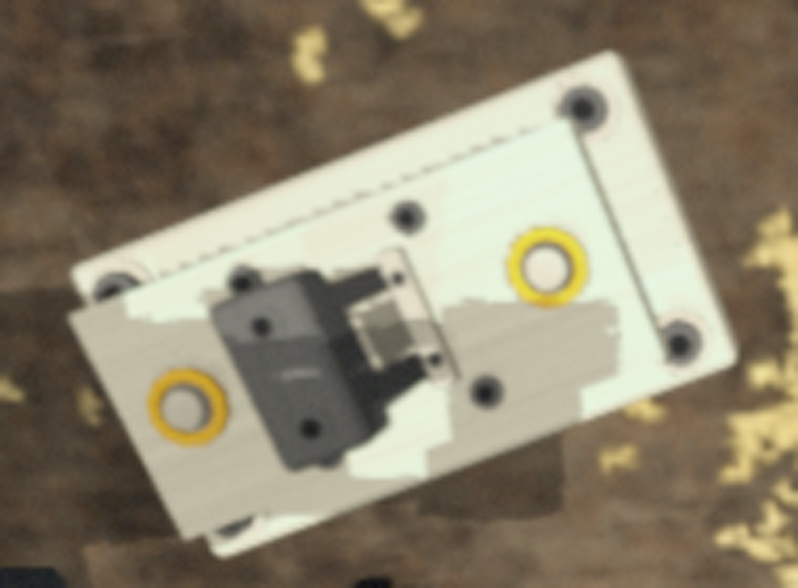

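step_arm(commands=[{"travel": [0.0556, 0.1028, 0.19], "turn": [0, 0, 26]}, {"travel": [0.0556, 0.1028, 0.19], "turn": [0, 0, 26]}, {"travel": [0.0556, 0.1028, 0.19], "turn": [0, 0, 26]}, {"travel": [0.0556, 0.1028, 0.19], "turn": [0, 0, 26]}, {"travel": [0.0556, 0.1028, 0.19], "turn": [0, 0, 26]}])

```text
time: 2.15
position: [0.591, -0.1646, 0.1031]
tool_rot: [3.017, -0.866, -0.011]
ft_force: [-0.1, -0.5, 0.0]
grip_width: 0.995
grip_force: 0.0
```

```bash
python3 -c "
from h import *
snap('w2');go([.5958,-.1548,.1],-.551);c=lcam('w2')
print(w2p(c,[.6537,-.1905,.005]),w2p(c,[.5778,-.1438,.005]))"
```

```text
travel [-0.001  -0.0122  0.0009] turn [ 0.3  0.5 -0.5] at [ 0.5901 -0.1656  0.101 ] yaw -0.56 t 2.2
[303.27694732 113.44761004] [305.23750133 230.35510188]
```

View pics/w2.png

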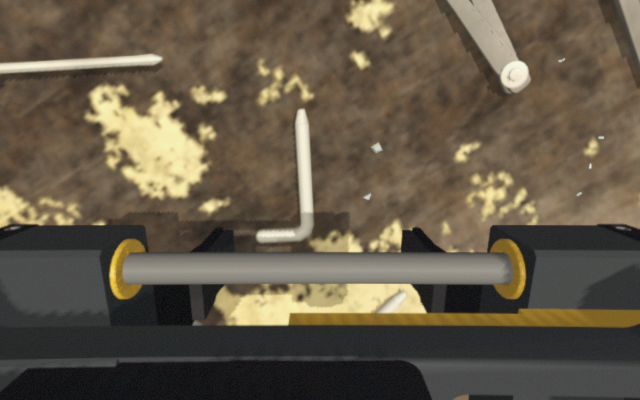

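```bash
python3 -c "
from h import *
c=lcam('w2')
n,a,b,k=[p2w(c,p,.005) for p in((301.5,109.5),(302.8,135),(306.5,210),(307,235))]
d=(a-b)/np.linalg.norm(a-b);yaw=np.arctan2(d[1],d[0]);print(n,k,np.linalg.norm(n-k),yaw)
m=(n-.068*d+k+.027*d)/2;print(n-.068*d,k+.027*d,m)
go([m[0],m[1],.019],yaw)"
```

```text
[ 0.65667334 -0.19089136  0.005     ] [ 0.57377617 -0.14289     0.005     ] 0.09579180906159382 -0.5191379478048744
[ 0.59763253 -0.15715439  0.005     ] [ 0.59721885 -0.15628556  0.005     ] [ 0.59742569 -0.15671998  0.005     ]
travel [ 0.0021 -0.0119  0.0819] turn [ 0.3  0.5 -2.4] at [ 0.5901 -0.1656  0.101 ] yaw -0.56 t 2.2
```

step_arm(commands=[{"travel": [0.002, -0.012, 0.04], "turn": [0.3, 0.5, -2.4]}, {"travel": [0.002, -0.012, 0.07], "turn": [0.3, 0.5, -2.4]}, {"travel": [0.002, -0.012, 0.083], "turn": [0.3, 0.5, -2.4]}, {"travel": [0.002, -0.012, 0.083], "turn": [0.3, 0.5, -2.4]}])

```text
time: 2.6
position: [0.6007, -0.1513, 0.0239]
tool_rot: [-3.037, 0.796, -0.01]
ft_force: [0.5, 0.1, 0.4]
grip_width: 1.0
grip_force: 0.0
```

```bash
python3 -c "
from h import *
go([.5974,-.1567,.0155],-.519)"
```

```text
travel [-0.0002  0.0063  0.0083] turn [-0.2 -0.3  0.4] at [ 0.6007 -0.1513  0.0239] yaw -0.513 t 2.6
```

step_arm(commands=[{"travel": [0, 0, 0], "turn": [0, 0, 0]}, {"travel": [0, 0, 0], "turn": [0, 0, 0]}])

```text
time: 2.8
position: [0.6039, -0.1514, 0.0275]
tool_rot: [-3.037, 0.795, -0.021]
ft_force: [0.1, 0.3, 0.7]
grip_width: 1.0
grip_force: 0.0
```

```bash
python3 -c "
from h import *
go([.5974,-.1567,.0155],-.519)"
```

```text
travel [-0.0032  0.0079  0.0119] turn [-0.3 -0.7  0.4] at [ 0.6039 -0.1514  0.0275] yaw -0.512 t 2.8
```

step_arm(commands=[{"travel": [-0.003, 0.008, 0.007], "turn": [-0.3, -0.7, 0.4]}, {"travel": [-0.003, 0.008, 0.012], "turn": [-0.3, -0.7, 0.4]}, {"travel": [-0.003, 0.008, 0.012], "turn": [-0.3, -0.7, 0.4]}])

```text
time: 3.1
position: [0.596, -0.1581, 0.0145]
tool_rot: [3.035, -0.808, -0.005]
ft_force: [-4.3, -1.2, 9.4]
grip_width: 1.001
grip_force: 4.7
```

```bash
python3 -c "
from h import *
go([.5974,-.1567,.0155],-.519)"
```

```text
travel [ 0.0005 -0.0019 -0.001 ] turn [ 0.1  0.1 -0.1] at [ 0.596  -0.1581  0.0145] yaw -0.52 t 3.1
```

step_arm(commands=[{"travel": [0, 0, -0.0025], "turn": [0, 0, 0]}, {"travel": [0, 0, -0.0025], "turn": [0, 0, 0]}])

```text
time: 3.3
position: [0.5962, -0.1565, 0.0158]
tool_rot: [-3.036, 0.806, 0.004]
ft_force: [-0.2, -0.1, -0.7]
grip_width: 1.001
grip_force: 0.0
```

step_arm(commands=[{"travel": [0, 0, 0], "turn": [0, 0, 0]}, {"travel": [0, 0, 0], "turn": [0, 0, 0]}, {"travel": [0, 0, 0], "turn": [0, 0, 0]}, {"travel": [0, 0, 0], "turn": [0, 0, 0]}, {"travel": [0, 0, 0], "turn": [0, 0, 0]}], gripper=0, force=35)

```text
time: 3.8
position: [0.596, -0.1562, 0.0155]
tool_rot: [-3.036, 0.806, 0.005]
ft_force: [0.4, -0.5, 0.6]
grip_width: 0.633
grip_force: 0.0
```

step_arm(commands=[{"travel": [0, 0, 0], "turn": [0, 0, 0]}, {"travel": [0, 0, 0], "turn": [0, 0, 0]}, {"travel": [0, 0, 0], "turn": [0, 0, 0]}, {"travel": [0, 0, 0], "turn": [0, 0, 0]}, {"travel": [0, 0, 0], "turn": [0, 0, 0]}])

```text
time: 4.3
position: [0.5961, -0.1563, 0.0156]
tool_rot: [-3.036, 0.806, 0.005]
ft_force: [1.2, 0.4, 0.2]
grip_width: 0.173
grip_force: 0.0
```

step_arm(commands=[{"travel": [0, 0, 0], "turn": [0, 0, 0]}, {"travel": [0, 0, 0], "turn": [0, 0, 0]}, {"travel": [0, 0, 0], "turn": [0, 0, 0]}])

```text
time: 4.6
position: [0.596, -0.1564, 0.0156]
tool_rot: [-3.036, 0.806, 0.005]
ft_force: [-0.3, -0.4, 0.3]
grip_width: 0.102
grip_force: 35.0
```

step_arm(commands=[{"travel": [0, 0, -0.05], "turn": [0, 0, 0]}, {"travel": [0, 0, -0.09], "turn": [0, 0, 0]}, {"travel": [0, 0, -0.11], "turn": [0, 0, 0]}, {"travel": [0, 0, -0.11], "turn": [0, 0, 0]}, {"travel": [0, 0, -0.11], "turn": [0, 0, 0]}])

```text
time: 5.1
position: [0.5961, -0.1565, 0.1252]
tool_rot: [-3.036, 0.806, 0.006]
ft_force: [0.2, 0.1, -0.9]
grip_width: 0.102
grip_force: 35.0
```

```bash
python3 -c "
from h import *
Y=.285;u=np.array([np.cos(Y),np.sin(Y)]);b=np.array([.5668,.0747])
print(b-u*(.068+.017+.03))
go([*(b-u*.115),.15],Y)"
```

```text
[0.45643891 0.04236689]
travel [-0.2199 -0.1034 -0.0241] turn [ -0.1   0.2 -46.1] at [ 0.5961 -0.1565  0.1252] yaw -0.519 t 5.1
```

step_arm(commands=[{"travel": [-0.04, -0.01, -0.025], "turn": [0, 0, -8]}, {"travel": [-0.22, -0.103, -0.025], "turn": [-0.1, 0.2, -46]}, {"travel": [-0.22, -0.103, -0.025], "turn": [-0.1, 0.2, -46]}, {"travel": [-0.22, -0.103, -0.025], "turn": [-0.1, 0.2, -46]}, {"travel": [-0.22, -0.103, -0.025], "turn": [-0.1, 0.2, -46]}])

```text
time: 5.6
position: [0.4553, 0.0411, 0.1492]
tool_rot: [-3.121, -0.355, 0.006]
ft_force: [0.6, 1.2, -0.7]
grip_width: 0.097
grip_force: 35.0
```

```bash
python3 -c "
from h import *
go([.4564,.0424,.13],.285)"
```

```text
travel [ 0.0014 -0.001   0.0192] turn [-0.1  0.2 -3.4] at [0.4553 0.0411 0.1492] yaw 0.226 t 5.6
```

step_arm(commands=[{"travel": [0.001, -0.001, 0.03], "turn": [0, 0, -3.4]}, {"travel": [0.001, -0.001, 0.054], "turn": [0, 0, -3.4]}, {"travel": [0.001, -0.001, 0.054], "turn": [0, 0, -3.4]}, {"travel": [0.001, -0.001, 0.054], "turn": [0, 0, -3.4]}])

```text
time: 6.0
position: [0.4576, 0.041, 0.0964]
tool_rot: [-3.11, -0.438, 0.005]
ft_force: [1.7, 0.2, -0.5]
grip_width: 0.099
grip_force: 35.0
```

```bash
python3 -c "
from h import *
snap('w3');go([.4564,.0424,.0946],.285);c=lcam('w3')
Y=.285;R=np.array([[np.cos(Y),-np.sin(Y)],[np.sin(Y),np.cos(Y)]])
f=lambda x,y,z:print((x,y,z),w2p(c,[*(R@[x,y]+[.5668,.0747]),z]).round(1))
f(0,55,.067);f(0,-55,.067);f(-17,0,.084);f(-22,12,.123);f(-22,-12,.123);f(22,12,.123);f(22,-12,.123)
crop('w3',170,0,320,240,2.5,'w3c')"
```

```text
travel [-0.0018 -0.002   0.0027] turn [-0.   0.  -0.3] at [0.4587 0.0409 0.0973] yaw 0.279 t 6.05
(0, 55, 0.067) [-35671274.2     67378.5]
(0, -55, 0.067) [-8.55822048e+11  4.37229861e+09]
(-17, 0, 0.084) [ 324.3 1838.8]
(-22, 12, 0.123) [-690.3 1998.5]
(-22, -12, 0.123) [1363.2 2031.5]
(22, 12, 0.123) [1436.5 2173.5]
(22, -12, 0.123) [-759.  2135.1]
```

View pics/w3c.png

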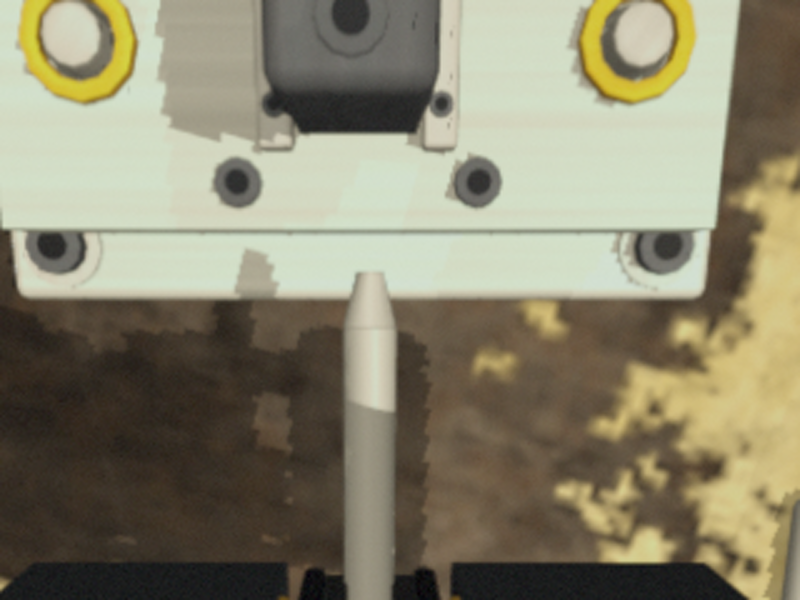

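```bash
python3 -c "
from h import *
c=lcam('w3');v=np.load('pics/w3.npy');A,p=tool(dict(tool_rot=v[:3],position=v[3:]))
a,b=[p2w(c,q,.067) for q in((198.8,14),(427.2,14.4))];m=(a+b)/2;e=(b-a)[:2];Y=np.arctan2(e[0],-e[1])
print('mid',m,'yaw',Y,np.linalg.norm(e))
h1,h2=[p2w(c,q,.123) for q in((170+263/2.5,20),(170+438/2.5,20))];print('handle top edge mid',(h1+h2)/2,np.linalg.norm(h1-h2))
z=p[2]-.0106
n,t,k=[p2w(c,q,z) for q in((318,109.2),(318,131),(318,192))];d=(n-k)[:2];print('nose',n,'pinyaw',np.arctan2(d[1],d[0]),'toolyaw',np.arctan2(A[1,0],A[0,0]), 'nose from tcp',np.linalg.norm((n-p)[:2]))
u=np.array([np.cos(Y),np.sin(Y)]);w=np.array([-u[1],u[0]])
for X in(n,t,k,h1/2+h2/2):print('in die',((X-m)[:2]@u).round(4),((X-m)[:2]@w).round(4))
"
```

```text
mid [0.56665075 0.0760464  0.067     ] yaw 0.2790136484861598 0.10975217571093607
handle top edge mid [0.55124038 0.07175361 0.123     ] 0.023200354218835983
nose [0.52511746 0.06151647 0.08578134] pinyaw 0.28136191721939435 toolyaw 0.27983909896619386 nose from tcp 0.07054612831610604
in die -0.0439 -0.0025
in die -0.0538 -0.0026
in die -0.0833 -0.0026
in die -0.016 0.0001
```

step_arm(commands=[{"travel": [0.015, -0.0025, 0.0027], "turn": [0, 0, 0]}, {"travel": [0.015, -0.0025, 0.0027], "turn": [0, 0, 0]}, {"travel": [0.015, -0.0025, 0.0027], "turn": [0, 0, 0]}, {"travel": [0.015, -0.0025, 0.0027], "turn": [0, 0, 0]}])

```text
time: 6.45
position: [0.4723, 0.0472, 0.095]
tool_rot: [3.11, 0.438, -0.0]
ft_force: [-0.9, 1.0, 0.0]
grip_width: 0.099
grip_force: 35.0
```

```bash
python3 -c "
from h import *
Y=.281;u=np.array([np.cos(Y),np.sin(Y)]);w=np.array([-u[1],u[0]]);b=np.array([.5667,.0758])
g=b-u*(.0705+.023)
go([*g,.0946],Y)"
```

```text
travel [ 0.0051 -0.0013  0.0004] turn [ 0.   0.  -0.1] at [0.4723 0.0472 0.095 ] yaw 0.28 t 6.45
```

step_arm(commands=[{"travel": [0.008, 0, 0.0004], "turn": [0, 0, 0]}, {"travel": [0.014, 0, 0.0004], "turn": [0, 0, 0]}, {"travel": [0.02, 0, 0.0004], "turn": [0, 0, 0]}, {"travel": [0.02, 0, 0.0004], "turn": [0, 0, 0]}])

```text
time: 6.85
position: [0.4926, 0.0536, 0.0944]
tool_rot: [-3.11, -0.439, -0.001]
ft_force: [-0.2, 0.9, -1.5]
grip_width: 0.095
grip_force: 35.0
```

step_arm(commands=[{"travel": [0.005, 0, 0], "turn": [0, 0, 0]}, {"travel": [0.01, 0, 0], "turn": [0, 0, 0]}, {"travel": [0.015, 0, 0], "turn": [0, 0, 0]}, {"travel": [0.015, 0, 0], "turn": [0, 0, 0]}])

```text
time: 7.25
position: [0.5068, 0.0576, 0.0943]
tool_rot: [-3.111, -0.439, -0.0]
ft_force: [-0.6, -1.6, -0.2]
grip_width: 0.105
grip_force: 35.0
```

step_arm(commands=[{"travel": [0.006, 0, 0], "turn": [0, 0, 0]}, {"travel": [0.012, 0, 0], "turn": [0, 0, 0]}, {"travel": [0.018, 0, 0], "turn": [0, 0, 0]}, {"travel": [0.025, 0, 0], "turn": [0, 0, 0]}, {"travel": [0.025, 0, 0], "turn": [0, 0, 0]}])

```text
time: 7.75
position: [0.5311, 0.0646, 0.0943]
tool_rot: [-3.111, -0.439, -0.001]
ft_force: [-0.2, -0.7, -2.1]
grip_width: 0.103
grip_force: 35.0
```

```bash
python3 -c "
from h import *
snap('w4');go([.5,.05,.0946],.281)
c=cam('top');print(w2p(c,[.5667,.0758,.1]))
cv2.imwrite('pics/s4.png',ctrl.get_image('scene')[:,:,::-1]);print(w2p(cam('scene'),[.5667,.0758,.09]))
a=cv2.imread('pics/w4.png')[0:240,160:480];b=cv2.resize(cv2.imread('pics/s4.png')[150:250,210:343],(320,240),interpolation=cv2.INTER_CUBIC)
cv2.imwrite('pics/m4.png',np.hstack([a,b]))"
```

```text
travel [-0.0333  0.0055 -0.0004] turn [-0.  0. -0.] at [0.5305 0.0645 0.0942] yaw 0.28 t 7.8
[292.39181224 221.90091249]
[282.27934942 199.39083935]
```

View pics/m4.png

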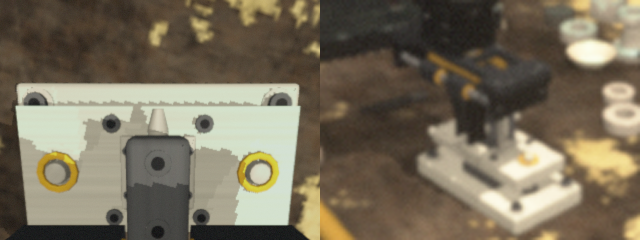

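step_arm(commands=[{"travel": [0.003, 0, 0], "turn": [0, 0, 0]}, {"travel": [0.003, 0, 0], "turn": [0, 0, 0]}, {"travel": [0.003, 0, 0], "turn": [0, 0, 0]}])

```text
time: 8.15
position: [0.5329, 0.065, 0.0942]
tool_rot: [3.11, 0.438, -0.001]
ft_force: [-0.7, -0.4, -0.6]
grip_width: 0.1
grip_force: 35.0
```

step_arm(commands=[{"travel": [0, 0, 0], "turn": [0, 0, 0]}, {"travel": [0, 0, 0], "turn": [0, 0, 0]}, {"travel": [0, 0, 0], "turn": [0, 0, 0]}, {"travel": [0, 0, 0], "turn": [0, 0, 0]}, {"travel": [0, 0, 0], "turn": [0, 0, 0]}], gripper=0.65)

```text
time: 8.65
position: [0.533, 0.065, 0.0943]
tool_rot: [3.11, 0.438, -0.0]
ft_force: [0.7, 0.5, -0.4]
grip_width: 0.47
grip_force: 0.0
```

step_arm(commands=[{"travel": [0, 0, 0], "turn": [0, 0, 0]}, {"travel": [0, 0, -0.03], "turn": [0, 0, 0]}, {"travel": [0, 0, -0.065], "turn": [0, 0, 0]}, {"travel": [0, 0, -0.065], "turn": [0, 0, 0]}, {"travel": [0, 0, -0.065], "turn": [0, 0, 0]}])

```text
time: 9.15
position: [0.5335, 0.065, 0.1599]
tool_rot: [3.11, 0.438, 0.002]
ft_force: [-0.3, 0.0, 0.1]
grip_width: 0.651
grip_force: 0.0
```

```bash
python3 -c "
from h import *
snap('w5');go([.5667,.0760,.16],.28);cv2.imwrite('pics/s5.png',ctrl.get_image('scene')[:,:,::-1])
a=cv2.imread('pics/w5.png')[0:300,120:520];b=cv2.resize(cv2.imread('pics/s5.png')[150:250,210:343],(399,300),interpolation=cv2.INTER_CUBIC)
cv2.imwrite('pics/m5.png',np.hstack([a,b]))"
```

```text
travel [ 0.0358 -0.0013 -0.0012] turn [0.  0.1 0. ] at [0.5327 0.0648 0.1588] yaw 0.28 t 9.2
```

View pics/m5.png

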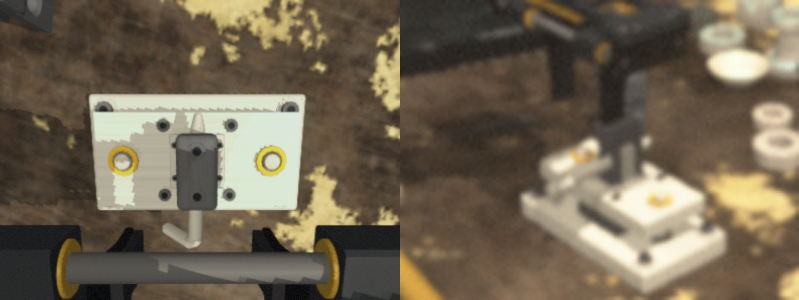

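```bash
python3 -c "
from h import *
c=lcam('w5');u=np.array([np.cos(.28),np.sin(.28)]);w=np.array([-u[1],u[0]])
a,b=[p2w(c,q,.067) for q in((243,161),(391,160.5))];m=(a+b)/2;print('mid',m)
n=p2w(c,(318,113),.083);print('nose',(n-m)[:2]@u,(n-m)[:2]@w)
h=p2w(c,(317.5,171),.123);print('handle',(h-m)[:2]@u,(h-m)[:2]@w)"
```

```text
mid [0.56726076 0.07633538 0.067     ]
nose 0.03366006046910602 -0.0006416336301459609
handle 0.0017253443574309012 -0.00030602036679220674
```

step_arm(commands=[{"travel": [0.02, -0.001, 0], "turn": [0, 0.1, 0]}, {"travel": [0.036, -0.001, 0], "turn": [0, 0.1, 0]}, {"travel": [0.036, -0.001, 0], "turn": [0, 0.1, 0]}])

```text
time: 9.55
position: [0.5677, 0.0765, 0.1577]
tool_rot: [-3.109, -0.439, 0.0]
ft_force: [-0.5, -0.1, -0.3]
grip_width: 0.649
grip_force: 0.0
```

```bash
python3 -c "
from h import *
go([.5667,.0757,.107],.28)"
```

```text
travel [-0.0012  0.0005  0.0507] turn [-0.1 -0.   0. ] at [0.5677 0.0765 0.1577] yaw 0.281 t 9.55
```

step_arm(commands=[{"travel": [-0.0005, 0, 0.025], "turn": [0, 0, 0]}, {"travel": [-0.0005, 0, 0.045], "turn": [0, 0, 0]}, {"travel": [-0.0005, 0, 0.05], "turn": [0, 0, 0]}, {"travel": [-0.0005, 0, 0.05], "turn": [0, 0, 0]}])

```text
time: 9.95
position: [0.5654, 0.0755, 0.108]
tool_rot: [-3.111, -0.439, 0.003]
ft_force: [-0.1, -0.6, 1.1]
grip_width: 0.649
grip_force: 0.0
```

step_arm(commands=[{"travel": [0, 0, 0], "turn": [0, 0, 0]}, {"travel": [0, 0, 0], "turn": [0, 0, 0]}, {"travel": [0, 0, 0], "turn": [0, 0, 0]}, {"travel": [0, 0, 0], "turn": [0, 0, 0]}, {"travel": [0, 0, 0], "turn": [0, 0, 0]}], gripper=0, force=45)

```text
time: 10.45
position: [0.5671, 0.0757, 0.1095]
tool_rot: [3.11, 0.439, 0.003]
ft_force: [0.0, -3.3, 1.6]
grip_width: 0.277
grip_force: 1.9
```

step_arm(commands=[{"travel": [0, 0, 0], "turn": [0, 0, 0]}, {"travel": [0, 0, 0], "turn": [0, 0, 0]}, {"travel": [0, 0, 0], "turn": [0, 0, 0]}])

```text
time: 10.75
position: [0.5673, 0.0752, 0.1095]
tool_rot: [3.11, 0.438, 0.003]
ft_force: [0.8, -2.7, 2.2]
grip_width: 0.273
grip_force: 45.0
```

step_arm(commands=[{"travel": [0, 0, -0.003], "turn": [0, 0, 0]}, {"travel": [0, 0, -0.006], "turn": [0, 0, 0]}, {"travel": [0, 0, -0.01], "turn": [0, 0, 0]}, {"travel": [0, 0, -0.015], "turn": [0, 0, 0]}, {"travel": [0, 0, -0.02], "turn": [0, 0, 0]}])

```text
time: 11.25
position: [0.5662, 0.076, 0.129]
tool_rot: [-3.111, -0.439, -0.0]
ft_force: [0.0, -0.3, -8.9]
grip_width: 0.268
grip_force: 45.0
```

step_arm(commands=[{"travel": [0, 0, -0.006], "turn": [0, 0, 0]}, {"travel": [0, 0, -0.012], "turn": [0, 0, 0]}, {"travel": [0, 0, -0.018], "turn": [0, 0, 0]}, {"travel": [0, 0, -0.024], "turn": [0, 0, 0]}, {"travel": [0, 0, -0.03], "turn": [0, 0, 0]}])

```text
time: 11.75
position: [0.5668, 0.0759, 0.1598]
tool_rot: [3.11, 0.439, 0.003]
ft_force: [-0.5, -0.0, -7.5]
grip_width: 0.273
grip_force: 45.0
```

step_arm(commands=[{"travel": [0, 0, -0.007], "turn": [0, 0, 0]}, {"travel": [0, 0, -0.014], "turn": [0, 0, 0]}, {"travel": [0, 0, -0.021], "turn": [0, 0, 0]}, {"travel": [0, 0, -0.027], "turn": [0, 0, 0]}, {"travel": [0, 0, -0.033], "turn": [0, 0, 0]}])

```text
time: 12.25
position: [0.5668, 0.0758, 0.1928]
tool_rot: [3.111, 0.439, 0.002]
ft_force: [0.1, 0.1, -7.6]
grip_width: 0.267
grip_force: 45.0
```

step_arm(commands=[{"travel": [0, 0, -0.001], "turn": [0, 0, 0]}, {"travel": [0, 0, -0.001], "turn": [0, 0, 0]}, {"travel": [0, 0, -0.001], "turn": [0, 0, 0]}, {"travel": [0, 0, -0.001], "turn": [0, 0, 0]}, {"travel": [0, 0, -0.001], "turn": [0, 0, 0]}])

```text
time: 12.75
position: [0.5666, 0.0758, 0.1929]
tool_rot: [3.111, 0.439, 0.001]
ft_force: [-0.2, -0.3, -6.7]
grip_width: 0.271
grip_force: 45.0
```

```bash
python3 -c "
from h import *
snap('w6');go([.5667,.0757,.19],.28);cv2.imwrite('pics/s6.png',ctrl.get_image('scene')[:,:,::-1])
a=cv2.imread('pics/w6.png')[0:300,120:520];b=cv2.resize(cv2.imread('pics/s6.png')[130:250,200:360],(400,300),interpolation=cv2.INTER_CUBIC)
cv2.imwrite('pics/m6.png',np.hstack([a,b]))"
```

```text
travel [0.0001 0.0001 0.0029] turn [ 0.  -0.1  0. ] at [0.5666 0.0758 0.1929] yaw 0.28 t 12.8
```

View pics/m6.png

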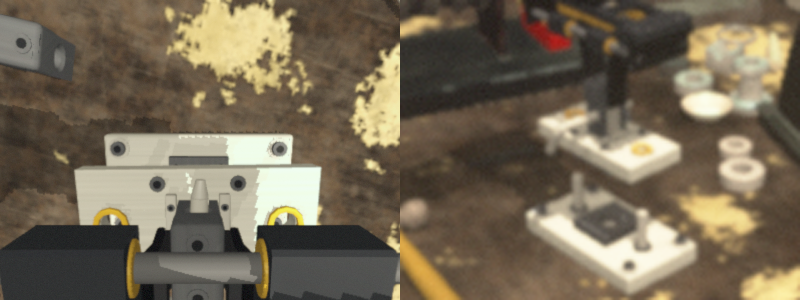

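The upper half hangs level about 83 mm up. The wrist view shows the pin nose out beyond the far cheek, near (201,190) in the crop, so I'm handing in.

```bash
python3 -c "
from bench import ctrl
print(ctrl.close_job())"
```

```text
the job is handed in; nothing more can be done
None
```

I pinned the handle and lifted the upper half about 83 mm straight up. It was hanging level and still over the lower half when I handed the job in at about 13 s; the judge's verdict was not shown.

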